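# Clear the glue-up jig and slide the billet home

## Robot

A 6-joint arm with a two-finger parallel gripper is mounted at the origin on the work surface. World frame = base frame: x ahead of the robot, y to its left, z up, the work surface at z = 0. Lengths are in m, angles in rad, forces in N, time in s.
With the tool pointing down it reaches from about 0.425 to 0.95 m from the base axis. Payload 3.5 kg.
Tool frame: the origin (TCP) lies midway between the tips of the shut fingers; the grasp point (between the pads) lies 19 mm behind it; z points along the fingers, y is the line along which they close (so a half turn about z gives the same grasp; the last joint's range is limited). The gripper opens to 85 mm and grips with 20 to 120 N. Pads are 22 mm wide; open, the fingers measure 114 mm over their backs; the gripper's body (76 mm by 85 mm) begins 54 mm behind the grasp point. The pads swing forward as they close: fully open they stand 13 mm farther back than shut.
Start: joints at [-1.452, 0.286, 1.577, -0, 1.279, -0.15], TCP at [0.179, -0.651, 0.231] pointing down, gripper open.
Joint ranges: [-2.77, 2.77], [-0.9, 2.22], [0.21, 2.48], [-1.53, 4.67], [0.24, 2.81], [-2.84, 2.84]. Speed limits (rad/s): [2.79, 2.79, 3.14, 3.14, 3.14, 3.14].

## Interface

Orientations are given as a unit quaternion [x, y, z, w].
In Python, from plant import ctrl gives the robot as it stands.
- The arm moves only by the tool move_arm, never from a script. Its argument "plan" is a list of rows, each an object of numbers: "x", "y", "z": the shift along the tool's x, y, z in m; "yaw": the turn about the tool's z in rad; "fingers": the closure, from 0 (fully open) to 1 (shut). In form: [{"x": .., "y": .., "z": .., "yaw": .., "fingers": ..}, ...]. A call has 1 to 5 rows; each row is the pose to reach, as a shift and turn from the pose commanded when the call began, along the tool's axes at that moment; what a row does not reach only later rows make up. A row lasts 1/10 s, in which the tool goes at most 50 mm and 8.59 degrees, less where a joint would pass 70% of its speed; a pose out of reach is approached as far as the arm can. A call with a gripper value outside its range is refused whole. The fingers move at their own pace and stop on an object; "force" is the grip in N (left out, the last holds). Time passes only in rows, so rows that repeat a pose let the fingers close. It gives the time, the measured TCP pose, the force, the opening and the grip force at its end, in the units of the state.
- ctrl.get_state(): the state, without advancing time (a new reading comes with each control period).
- ctrl.read_camera(name): name is "scene" or "top"; returns the picture (480x640x3 uint8, red, green, blue); there is no depth.
- ctrl.camera_model(name): a dict with "intrinsics" (3x3 intrinsics, pixels), "cam_to_world" (4x4, takes a point from camera to world coordinates). Camera axes: x right, y up, looking along -z (the intrinsics and any distortion apply to the point x, -y, -z); pixel columns grow to the right and rows downward; lengths in m; the calibration is good to about 2 mm. A picture is of the moment at which its call begins. camera_model takes no time and is no camera call.
- ctrl.sign_off(): hands the job in; it is judged then, once.
The state is a dict: "time": time; "qpos": joint angles; "dq": joint speeds; "joint_efforts": joint torques, N m; "eef_pos": TCP position; "tcp_rot": TCP orientation; "contact_force": force on the tool from outside, world axes, zero at the start; "wrist_torque": the same for the moment, N m; "opening": opening from 0.0 (shut) to 1.0 (fully open); "finger_force": force on a finger pad.
Only numpy, scipy, OpenCV 4.12 (cv2) and the standard library are available. Lean on these libraries where they do the work, as an engineer would, in place of code of your own. Each camera call takes 0.05 s, during which the arm holds its last target. There are 200 camera calls.

## Task

The jig on the bench is cluttered: first lower the amber glue bottle gently into the deep wooden caddy beside the tin, keeping it upright, and set the hand plane on its sole flat inside the shallow tray, without letting the billet bump either of them. Then slide the maple billet along the jig until it sits fully home in the corner, flush against both the long fence and the stop block. Leave the spray can, tape roll, brush and tin where they are.

Things in the scene. Friction and masses are not known exactly. Their poses are not given: they have to be found in the camera images.
- jig: Plywood board 170 (x) x 620 (y) x 12 mm thick, fixed to the bench, with a wooden fence along its whole far (+x) edge. Origin: centre of the board's underside (on the bench). The board's top is at z = 12 mm; the fence's inner face is the plane x = +65 mm, the fence is 20 mm thick and its top is at z = 42 mm. y runs along the fence.
- stop: Wooden stop block fixed on the jig board near one of its ends (left or right, it varies), 70 (x) x 22 (y) x 35 mm high, square to the fence but not reaching it. Origin: centre of its underside, axes parallel to the jig's. The billet must end against its face that looks toward the middle of the jig.
- blank: Billet of pale maple, a plain block 92 (x) x 140 (y) x 45 mm high, about 0.4 kg, too wide to grasp. It lies flat on the board near the end that is farther from the stop, a little askew, long side roughly along the fence but away from it. Origin: centre of its underside. Home: its +x long face lies flat on the fence, its end face on the stop block.
- bottle: Amber glass glue bottle standing on the board between the billet and the stop: round body of 24 mm radius up to z = 70 mm, tapering to z = 86 mm, then a white cap of 15 mm radius from z = 86 to 116 mm (grip it there). About 0.16 kg. Origin: centre of its underside, z up.
- plane: Small hand plane standing on its sole on the board between the billet and the stop, lying across the jig: steel body 110 (x) x 46 (y) x 30 mm high with a dark wooden handle block on top, 80 (x) x 24 (y) mm, from z = 30 to 68 mm (grip it across y there). About 0.5 kg. Origin: centre of its underside.
- caddy: Deep open wooden box, fixed on the bench beyond the fence, left or right: outer 100 (x) x 150 (y) x 80 mm high, walls and floor 6 mm. Origin: centre of its underside. A small tin stands in its +y half; the -y half is free for the bottle.
- tray: Shallow open wooden tray, fixed on the bench beyond the fence, on the other side from the caddy: outer 90 (x) x 160 (y) x 25 mm high, walls and floor 6 mm, empty. Origin: centre of its underside. The plane fits only with its length along the tray's y.
- tin: Bystander: round steel tin, radius 27 mm, 59 mm high, standing in the +y half of the caddy. Origin: centre of its underside.
- spray_can: Bystander: white and blue spray can, radius 24 mm, 147 mm high, standing between caddy and tray. Origin: centre of its underside.
- tape: Bystander: roll of paper tape lying flat, outer radius 46 mm, 25 mm high. Origin: centre of its underside.
- brush: Bystander: glue brush 170 mm long, lying on the bench beyond one end of the fence; its length is along x. Origin: about the middle of its underside. At most 30 mm high.
Mind the look-alikes: they are no part of the job. Of the things like the bottle, leave any that is red; of the rest the larger one is meant. What is shaped like the plane but turquoise is not meant.

How it is judged:
By the outcome, as a careful person would: the job done as asked, in the order asked, and still so for the second after the job is handed in, with the robot touching nothing.
It also fails if it takes over 70 s, if anything falls off the work surface, if the arm or the gripper's body presses on something with over 40 N, if the wrist force passes 120 N, or if a joint passes its speed limit or range.

## Working session

There is one attempt and no reset: what is moved stays moved. The work goes in short steps, Python scripts to look and compute and a tool call to move; the robot and the scene stay as the last step left them, time stands still between calls to the robot, and variables do not carry over. Pictures are saved under pics/ and viewed, at most 10 in all, crops included, and the job is handed in when it is done.

Besides the shell and the picture viewer there is one more tool, called after ">>>" by a JSON object that holds its "api" and its "payload", one argument or row to a line. move_arm: Moves the arm, as the interface text tells. Its arguments: {"type":"object","properties":{"plan":{"type":"array"},"force":{"type":"number"}},"required":["plan"]}

```bash
mkdir -p pics; ls; python3 - <<'E'
from plant import ctrl
import cv2,numpy as np
for n in("scene","top"):
    im=ctrl.read_camera(n); np.save(f"pics/{n}0.npy",im); cv2.imwrite(f"pics/{n}0.png",im[:,:,::-1])
    m=ctrl.camera_model(n); print(n,{k:np.round(v,3).tolist() if not isinstance(v,str) else v for k,v in m.items()})
s=ctrl.get_state();print(s)
E
```

```text
pics
scene {'intrinsics': [[442.814, 0.0, 327.685], [0.0, 442.814, 234.136], [0.0, 0.0, 1.0]], 'cam_to_world': [[-0.426, -0.621, 0.658, 1.244], [0.905, -0.308, 0.295, 0.339], [0.019, 0.72, 0.693, 0.819], [0.0, 0.0, 0.0, 1.0]]}
top {'intrinsics': [[490.236, 0.0, 316.449], [0.0, 490.236, 236.143], [0.0, 0.0, 1.0]], 'cam_to_world': [[0.051, 0.976, -0.214, 0.313], [-0.999, 0.05, -0.011, -0.008], [0.0, 0.214, 0.977, 1.038], [0.0, 0.0, 0.0, 1.0]]}
{'time': 0.1, 'qpos': array([-1.45200809e+00,  2.87133388e-01,  1.57802530e+00,  2.75854577e-05,
        1.27856130e+00, -1.49979004e-01]), 'dq': array([ 0.00315222, -0.00060745, -0.00259234,  0.00044493, -0.00048806,
        0.00123692]), 'joint_efforts': array([ 1.25680985e-03, -4.07294333e+01, -2.93697453e+01, -1.01375490e-04,
        3.44525622e-03,  2.26681829e-05]), 'eef_pos': array([ 0.17922062, -0.65017016,  0.2300508 ]), 'tcp_rot': array([ 9.90984075e-01,  1.33975489e-01,  2.97897802e-05, -1.06333494e-03]), 'contact_force': array([ 1.28930928, -1.31593867, -0.164274  ]), 'wrist_torque': array([ 0.03209891, -0.01843907, -0.00371753]), 'finger_force': 0.0, 'opening': 0.9995504593460587}
```

View pics/top0.png

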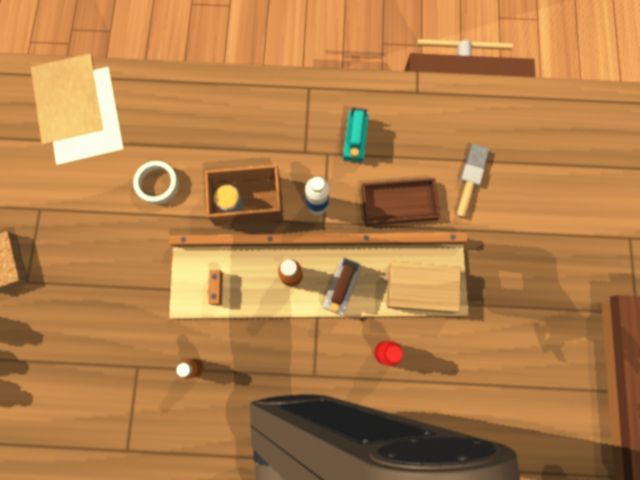

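View pics/scene0.png

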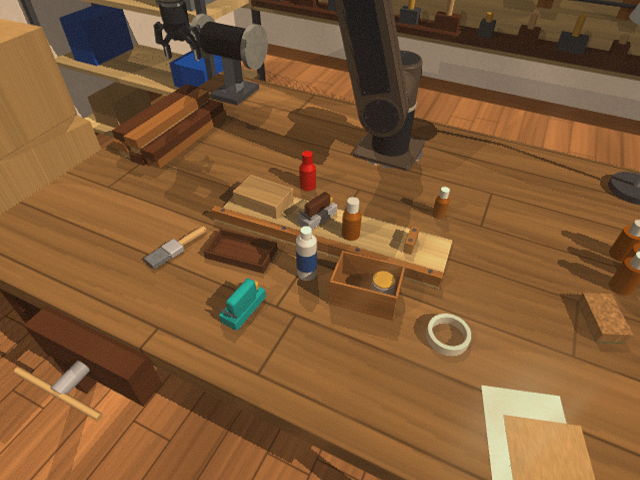

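Top view: large amber bottle on the board at (290,270), small amber one off the board at (187,369), red one at (389,352). The plane with dark handle is at (342,285), and the turquoise look-alike is at (356,135). The ones meant are (290,270), amber, larger, between billet and stop, and (342,285), steel with a dark handle on the board. The billet is at (425,287), the stop at (215,287), the caddy at (243,195) and the tray at (400,201). I'll confirm with a crop.

```bash
cat > h.py <<'E'
import numpy as np,cv2
from plant import ctrl
def ray(n,uv):
    m=ctrl.camera_model(n);K=np.array(m["intrinsics"]);T=np.array(m["cam_to_world"])
    uv=np.atleast_2d(uv).astype(float)
    d=np.c_[(uv[:,0]-K[0,2])/K[0,0],-(uv[:,1]-K[1,2])/K[1,1],-np.ones(len(uv))]
    return T[:3,3],d@T[:3,:3].T
def onz(n,uv,z):
    o,d=ray(n,uv);return (o+d*((z-o[2])/d[:,2])[:,None])[:,:2]
def proj(n,P):
    m=ctrl.camera_model(n);K=np.array(m["intrinsics"]);T=np.array(m["cam_to_world"])
    p=(np.atleast_2d(P)-T[:3,3])@T[:3,:3]
    return np.c_[K[0,0]*p[:,0]/-p[:,2]+K[0,2],K[1,1]*-p[:,1]/-p[:,2]+K[1,2]]
E
python3 - <<'E'
import cv2,numpy as np
t=np.load('pics/top0.npy')
c=cv2.resize(t[225:385,160:480],None,fx=2.5,fy=2.5,interpolation=cv2.INTER_CUBIC)
c2=cv2.resize(t[130:230,160:480],None,fx=2.0,fy=2.0,interpolation=cv2.INTER_CUBIC)
c2=cv2.copyMakeBorder(c2,0,0,0,160,cv2.BORDER_CONSTANT)
cv2.imwrite('pics/crop1.png',np.vstack([c,c2])[:,:,::-1])
h=cv2.cvtColor(t,cv2.COLOR_RGB2HSV)
for p in [(425,287),(250,300),(320,300),(290,268),(290,282),(346,270),(342,285),(347,262),(215,287),(320,240),(375,285),(400,203),(365,190),(240,190)]: print(p,h[p[1],p[0]])
E
```

```text
(425, 287) [ 17 139 220]
(250, 300) [ 20 124 239]
(320, 300) [ 20 124 237]
(290, 268) [ 25  32 252]
(290, 282) [ 13 211 116]
(346, 270) [ 11 165 113]
(342, 285) [ 11 168 108]
(347, 262) [17 35 66]
(215, 287) [ 14 173 223]
(320, 240) [ 14 173 203]
(375, 285) [ 18 127 133]
(400, 203) [ 10 168 135]
(365, 190) [ 10 165  94]
(240, 190) [ 13 162  93]
```

View pics/crop1.png

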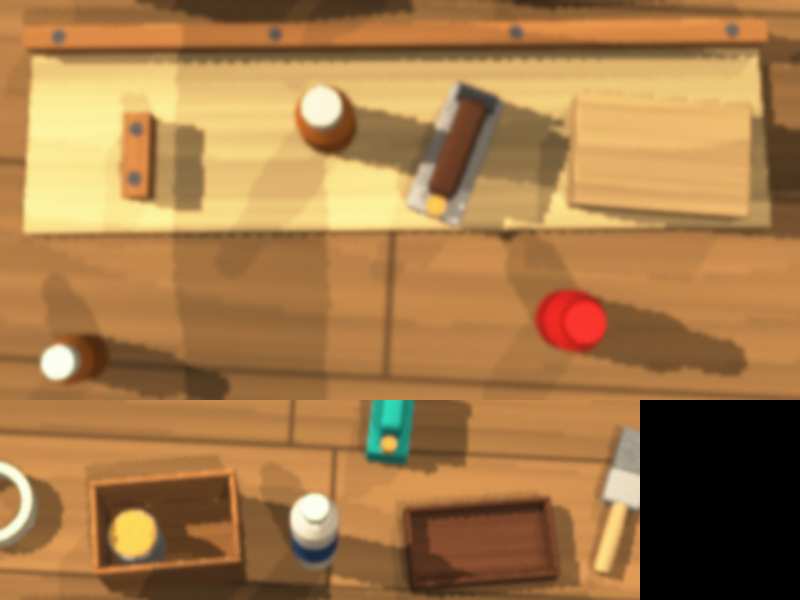

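The crop shows the large amber bottle with its white cap at crop (322,107), the plane askew at (455,155), and the billet at (660,155). The identities are confirmed: the small amber bottle (75,360), the red one and the turquoise one are all off the board.

```bash
python3 - <<'E'
from h import *
t=np.load('pics/top0.npy');s=np.load('pics/scene0.npy')
A=lambda L:np.array([(160+x/2.5-.3,225+y/2.5-.3) for x,y in L])
B=lambda L:np.array([(160+x/2-.25,130+(y-400)/2-.25) for x,y in L])
np.set_printoptions(precision=4,suppress=True)
P=lambda k,v:print(k,v.tolist() if 0 else np.round(v,4).tolist())
P('cap top',onz('top',A([(322,107)]),.128))
P('fence outer top',onz('top',A([(25,27),(766,18)]),.042))
P('fence near-top',onz('top',A([(25,50),(767,40)]),.042))
P('board near edge',onz('top',A([(24,233),(770,227)]),.012))
P('steel',onz('top',A([(462,83),(500,97),(458,226),(408,205)]),.042))
P('billet',onz('top',A([(577,97),(751,100),(748,217),(571,204)]),.057))
P('stop',onz('top',A([(124,113),(153,113),(153,199),(124,199)]),.047))
P('caddy',onz('top',B([(90,482),(234,470),(242,563),(97,573)]),.08))
P('tray',onz('top',B([(404,508),(549,497),(558,577),(412,589)]),.025))
P('tin',onz('top',B([(134,533)]),.065))
P('can',onz('top',B([(313,507)]),.147))
# handle mask
h=cv2.cvtColor(t,cv2.COLOR_RGB2HSV)
m=((h[...,0]<15)&(h[...,1]>130)&(h[...,2]<135)).astype(np.uint8);w=np.zeros_like(m);w[255:318,322:362]=1
n,l,st,c=cv2.connectedComponentsWithStats(m*w);i=1+st[1:,4].argmax();print('handle',st[i],c[i])
r=cv2.minAreaRect(np.argwhere(l==i)[:,::-1].astype(np.float32));b=cv2.boxPoints(r);print(r);P('h',onz('top',b,.08))
# scene cap
h=cv2.cvtColor(s,cv2.COLOR_RGB2HSV)
m=((h[...,1]<90)&(h[...,2]>170)).astype(np.uint8);w=np.zeros_like(m);w[190:220,335:372]=1
n,l,st,c=cv2.connectedComponentsWithStats(m*w);i=1+st[1:,4].argmax();print('cap scene',st[i],c[i]);P('cap mid',onz('scene',c[i],.116))
c=cv2.resize(s[170:320,190:460],None,fx=2.9,fy=2.9,interpolation=cv2.INTER_CUBIC)
cv2.imwrite('pics/crop2.png',c[:,:,::-1])
E
```

```text
cap top [[0.4493, 0.0516]]
fence outer top [[0.5165, 0.3082], [0.5559, -0.3076]]
fence near-top [[0.4971, 0.3059], [0.5372, -0.3082]]
board near edge [[0.3491, 0.2984], [0.3856, -0.3175]]
steel [[0.488, -0.0567], [0.4779, -0.0884], [0.3714, -0.0581], [0.3861, -0.0172]]
billet [[0.4787, -0.1494], [0.4834, -0.29], [0.3894, -0.2866], [0.3924, -0.1463]]
stop [[0.4482, 0.2177], [0.4494, 0.1941], [0.38, 0.1876], [0.3788, 0.2109]]
caddy [[0.6484, 0.2398], [0.6691, 0.0925], [0.5703, 0.0776], [0.5524, 0.223]]
tray [[0.6556, -0.0885], [0.6762, -0.2453], [0.587, -0.2549], [0.5658, -0.0999]]
tin [[0.6006, 0.1927]]
can [[0.6109, 0.0078]]
handle [332 265  22  39 389] [342.6787 283.671 ]
((342.51727294921875, 283.7069091796875), (10.39893913269043, 39.18171691894531), 21.801406860351562)
h [[0.397, -0.0308], [0.47, -0.0562], [0.4633, -0.0756], [0.3905, -0.0498]]
cap scene [347 197  12  17 126] [353.6825 203.7778]
cap mid [[0.4504, 0.0512]]
```

View pics/crop2.png

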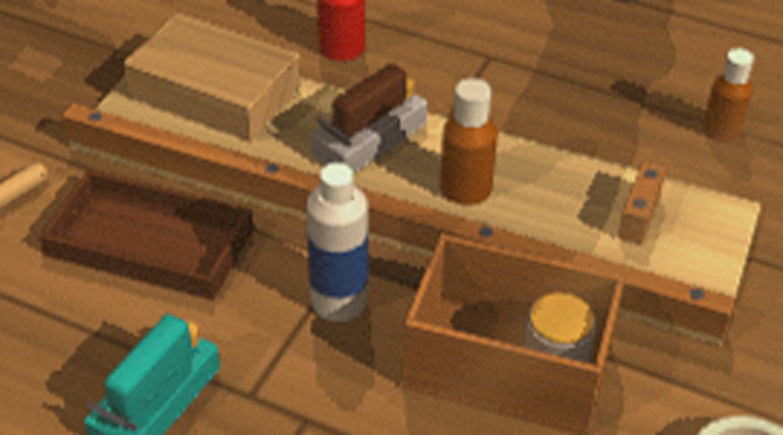

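The scene crop confirms the layout: bottle at crop (470,150), plane at (370,115), billet at (210,75), empty tray at (150,225), and the tin in the +y half of the caddy. Positions from the two views agree within 1–2 mm, so I'll start moving.

```bash
cat >> h.py <<'E'
from scipy.spatial.transform import Rotation as R
def plan(wps,start=None):
    s=ctrl.get_state()
    if start is None:
        v=R.from_quat(s['tcp_rot']).as_matrix()[:,0];start=(*s['eef_pos'],np.arctan2(v[1],v[0]))
    print('t%.2f'%s['time'],'start',np.round(start,4),'q',np.round(s['qpos'],2),'F',np.round(s['contact_force'],1),'op %.3f ff %.1f'%(s['opening'],s['finger_force']))
    p=np.array(start)
    for w in wps:
        w=np.array(w);d=w-p;a=p[3]
        print(w,'->',np.round([d[0]*np.cos(a)+d[1]*np.sin(a),d[0]*np.sin(a)-d[1]*np.cos(a),-d[2],-d[3]],3));p=w
E
python3 -c "
from h import *
plan([(.33,-.53,.24,.7),(.45,-.38,.24,1.15),(.47,-.19,.24,1.57),(.455,.0,.22,1.57),(.449,.0515,.15,1.57)])"
```

```text
t0.10 start [ 0.1792 -0.6502  0.2301  0.2688] q [-1.45  0.29  1.58  0.    1.28 -0.15] F [ 1.3 -1.3 -0.2] op 1.000 ff 0.0
[ 0.33 -0.53  0.24  0.7 ] -> [ 0.177 -0.076 -0.01  -0.431]
[ 0.45 -0.38  0.24  1.15] -> [ 0.188 -0.037 -0.    -0.45 ]
[ 0.47 -0.19  0.24  1.57] -> [ 0.182 -0.059 -0.    -0.42 ]
[0.455 0.    0.22  1.57 ] -> [ 0.19  -0.015  0.02  -0.   ]
[0.449  0.0515 0.15   1.57  ] -> [ 0.051 -0.006  0.07  -0.   ]
```

>>> {"api": "move_arm", "payload": {
  "plan": [
    {"x": 0.177, "y": -0.076, "z": -0.01, "yaw": -0.43, "fingers": 0},
    {"x": 0.177, "y": -0.076, "z": -0.01, "yaw": -0.43, "fingers": 0},
    {"x": 0.177, "y": -0.076, "z": -0.01, "yaw": -0.43, "fingers": 0},
    {"x": 0.177, "y": -0.076, "z": -0.01, "yaw": -0.43, "fingers": 0},
    {"x": 0.177, "y": -0.076, "z": -0.01, "yaw": -0.43, "fingers": 0}
  ]
}}

```text
time: 0.6
eef_pos: [0.3335, -0.527, 0.2413]
tcp_rot: [0.939, 0.345, 0.001, -0.001]
contact_force: [-0.2, -0.3, -0.1]
opening: 1.003
finger_force: 0.0
```

>>> {"api": "move_arm", "payload": {
  "plan": [
    {"x": 0.188, "y": -0.037, "z": 0, "yaw": -0.45, "fingers": 0},
    {"x": 0.188, "y": -0.037, "z": 0, "yaw": -0.45, "fingers": 0},
    {"x": 0.188, "y": -0.037, "z": 0, "yaw": -0.45, "fingers": 0},
    {"x": 0.188, "y": -0.037, "z": 0, "yaw": -0.45, "fingers": 0},
    {"x": 0.188, "y": -0.037, "z": 0, "yaw": -0.45, "fingers": 0}
  ]
}}

```text
time: 1.1
eef_pos: [0.4519, -0.3777, 0.2409]
tcp_rot: [0.838, 0.545, 0.001, -0.001]
contact_force: [0.1, -0.6, -0.4]
opening: 0.999
finger_force: 0.0
```

>>> {"api": "move_arm", "payload": {
  "plan": [
    {"x": 0.182, "y": -0.059, "z": 0, "yaw": -0.42, "fingers": 0},
    {"x": 0.182, "y": -0.059, "z": 0, "yaw": -0.42, "fingers": 0},
    {"x": 0.182, "y": -0.059, "z": 0, "yaw": -0.42, "fingers": 0},
    {"x": 0.182, "y": -0.059, "z": 0, "yaw": -0.42, "fingers": 0},
    {"x": 0.182, "y": -0.059, "z": 0, "yaw": -0.42, "fingers": 0}
  ]
}}

```text
time: 1.6
eef_pos: [0.4702, -0.188, 0.2409]
tcp_rot: [0.706, 0.708, 0.0, -0.001]
contact_force: [0.4, -0.8, -0.2]
opening: 0.997
finger_force: 0.0
```

>>> {"api": "move_arm", "payload": {
  "plan": [
    {"x": 0.19, "y": -0.015, "z": 0.02, "yaw": 0, "fingers": 0},
    {"x": 0.19, "y": -0.015, "z": 0.02, "yaw": 0, "fingers": 0},
    {"x": 0.19, "y": -0.015, "z": 0.02, "yaw": 0, "fingers": 0},
    {"x": 0.19, "y": -0.015, "z": 0.02, "yaw": 0, "fingers": 0},
    {"x": 0.19, "y": -0.015, "z": 0.02, "yaw": 0, "fingers": 0}
  ]
}}

```text
time: 2.1
eef_pos: [0.4549, 0.0014, 0.2203]
tcp_rot: [0.706, 0.708, -0.0, -0.001]
contact_force: [0.9, -0.4, -0.1]
opening: 1.002
finger_force: 0.0
```

>>> {"api": "move_arm", "payload": {
  "plan": [
    {"x": 0.05, "y": -0.005, "z": 0.01, "yaw": 0, "fingers": 0},
    {"x": 0.05, "y": -0.005, "z": 0.06, "yaw": 0, "fingers": 0},
    {"x": 0.05, "y": -0.005, "z": 0.1, "yaw": 0, "fingers": 0},
    {"x": 0.05, "y": -0.005, "z": 0.125, "yaw": 0, "fingers": 0},
    {"x": 0.05, "y": -0.005, "z": 0.125, "yaw": 0, "fingers": 0}
  ]
}}

```text
time: 2.6
eef_pos: [0.4482, 0.0477, 0.0922]
tcp_rot: [0.708, 0.706, -0.003, -0.003]
contact_force: [0.7, -0.2, 0.1]
opening: 0.994
finger_force: 0.0
```

>>> {"api": "move_arm", "payload": {
  "plan": [
    {"x": 0, "y": 0, "z": 0, "yaw": 0, "fingers": 1},
    {"x": 0, "y": 0, "z": 0, "yaw": 0, "fingers": 1},
    {"x": 0, "y": 0, "z": 0, "yaw": 0, "fingers": 1},
    {"x": 0, "y": 0, "z": 0, "yaw": 0, "fingers": 1},
    {"x": 0, "y": 0, "z": 0, "yaw": 0, "fingers": 1}
  ],
  "force": 40
}}

```text
time: 3.1
eef_pos: [0.4523, 0.0488, 0.0981]
tcp_rot: [0.708, 0.706, 0.001, 0.001]
contact_force: [-0.1, -0.7, 6.2]
opening: 0.338
finger_force: 39.6
```

>>> {"api": "move_arm", "payload": {
  "plan": [
    {"x": 0, "y": 0, "z": -0.03, "yaw": 0, "fingers": 1},
    {"x": 0, "y": 0, "z": -0.07, "yaw": 0, "fingers": 1},
    {"x": 0, "y": 0, "z": -0.115, "yaw": 0, "fingers": 1},
    {"x": 0, "y": 0, "z": -0.125, "yaw": 0, "fingers": 1},
    {"x": 0, "y": 0, "z": -0.125, "yaw": 0, "fingers": 1}
  ]
}}

```text
time: 3.6
eef_pos: [0.4521, 0.0491, 0.2232]
tcp_rot: [0.708, 0.707, 0.001, 0.002]
contact_force: [-0.5, 0.0, -2.4]
opening: 0.34
finger_force: 40.3
```

```bash
python3 -c "
from h import *
plan([(.612,.127,.22,1.7),(.612,.127,.13,1.7)])"
```

```text
t3.60 start [0.4521 0.0491 0.2232 1.5691] q [-0.12 -0.21  2.11  0.    1.24 -0.11] F [-0.5  0.  -2.4] op 0.340 ff 40.3
[0.612 0.127 0.22  1.7  ] -> [ 0.078  0.16   0.003 -0.131]
[0.612 0.127 0.13  1.7  ] -> [ 0.    0.    0.09 -0.  ]
```

>>> {"api": "move_arm", "payload": {
  "plan": [
    {"x": 0.015, "y": 0.03, "z": 0, "yaw": 0, "fingers": 1},
    {"x": 0.036, "y": 0.075, "z": 0, "yaw": -0.06, "fingers": 1},
    {"x": 0.058, "y": 0.12, "z": 0, "yaw": -0.13, "fingers": 1},
    {"x": 0.072, "y": 0.15, "z": 0, "yaw": -0.13, "fingers": 1},
    {"x": 0.076, "y": 0.16, "z": 0, "yaw": -0.13, "fingers": 1}
  ]
}}

```text
time: 4.1
eef_pos: [0.6117, 0.1259, 0.2168]
tcp_rot: [0.66, 0.751, -0.002, -0.002]
contact_force: [-0.3, -0.6, -1.6]
opening: 0.336
finger_force: 40.4
```

```bash
python3 -c "
from h import *
im=ctrl.read_camera('top');a=im[130:260,180:380]
im=ctrl.read_camera('scene');b=im[170:320,270:460]
a=cv2.resize(a,(400,260));b=cv2.resize(b,(380,300));a=cv2.copyMakeBorder(a,0,40,0,0,0)
cv2.imwrite('pics/p2.png',np.hstack([a,b])[:,:,::-1])
plan([(.612,.125,.14,1.7)])"
```

```text
t4.20 start [0.6104 0.125  0.2176 1.6995] q [ 0.04  0.19  1.72 -0.    1.24 -0.09] F [-1.2  0.8 -1. ] op 0.339 ff 40.4
[0.612 0.125 0.14  1.7  ] -> [-0.     0.002  0.078 -0.   ]
```

View pics/p2.png

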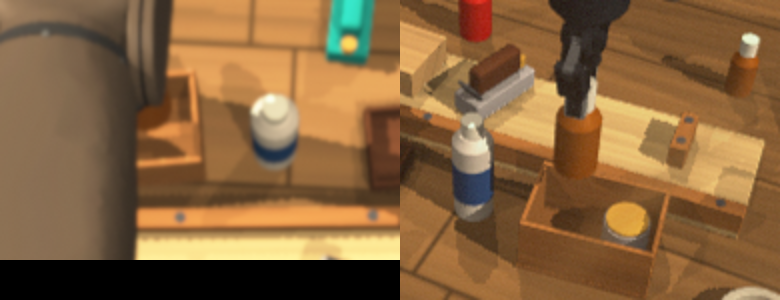

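The scene half shows the bottle hanging upright at crop (578,135) above the free half of the caddy, left of the tin at (628,220). Lowering it now.

>>> {"api": "move_arm", "payload": {
  "plan": [
    {"x": 0, "y": 0.001, "z": 0.03, "yaw": 0, "fingers": 1},
    {"x": 0, "y": 0.001, "z": 0.065, "yaw": 0, "fingers": 1},
    {"x": 0, "y": 0.001, "z": 0.095, "yaw": 0, "fingers": 1},
    {"x": 0, "y": 0.001, "z": 0.11, "yaw": 0, "fingers": 1},
    {"x": 0, "y": 0.001, "z": 0.115, "yaw": 0, "fingers": 1}
  ]
}}

```text
time: 4.7
eef_pos: [0.6095, 0.1243, 0.1034]
tcp_rot: [0.661, 0.751, -0.002, -0.002]
contact_force: [0.3, 0.1, -1.3]
opening: 0.339
finger_force: 40.4
```

>>> {"api": "move_arm", "payload": {
  "plan": [
    {"x": 0, "y": 0, "z": 0.003, "yaw": 0, "fingers": 1},
    {"x": 0, "y": 0, "z": 0.006, "yaw": 0, "fingers": 1},
    {"x": 0, "y": 0, "z": 0.008, "yaw": 0, "fingers": 1},
    {"x": 0, "y": 0, "z": 0.009, "yaw": 0, "fingers": 1},
    {"x": 0, "y": 0, "z": 0.01, "yaw": 0, "fingers": 1}
  ]
}}

```text
time: 5.2
eef_pos: [0.6127, 0.1249, 0.0971]
tcp_rot: [0.66, 0.751, 0.0, 0.001]
contact_force: [-0.4, -0.5, -2.2]
opening: 0.341
finger_force: 40.4
```

>>> {"api": "move_arm", "payload": {
  "plan": [
    {"x": 0, "y": 0, "z": 0.001, "yaw": 0, "fingers": 1},
    {"x": 0, "y": 0, "z": 0.002, "yaw": 0, "fingers": 1},
    {"x": 0, "y": 0, "z": 0.003, "yaw": 0, "fingers": 1},
    {"x": 0, "y": 0, "z": 0.003, "yaw": 0, "fingers": 1}
  ]
}}

```text
time: 5.6
eef_pos: [0.6121, 0.1248, 0.0931]
tcp_rot: [0.66, 0.751, -0.0, -0.0]
contact_force: [0.5, -0.1, -1.4]
opening: 0.339
finger_force: 40.4
```

>>> {"api": "move_arm", "payload": {
  "plan": [
    {"x": 0, "y": 0, "z": 0.001, "yaw": 0, "fingers": 1},
    {"x": 0, "y": 0, "z": 0.002, "yaw": 0, "fingers": 1},
    {"x": 0, "y": 0, "z": 0.002, "yaw": 0, "fingers": 1}
  ]
}}

```text
time: 5.9
eef_pos: [0.6124, 0.1249, 0.0922]
tcp_rot: [0.66, 0.751, 0.0, 0.0]
contact_force: [-2.5, -0.3, 2.7]
opening: 0.336
finger_force: 40.9
```

>>> {"api": "move_arm", "payload": {
  "plan": [
    {"x": 0, "y": 0, "z": 0, "yaw": 0, "fingers": 0.4},
    {"x": 0, "y": 0, "z": 0, "yaw": 0, "fingers": 0.2},
    {"x": 0, "y": 0, "z": 0, "yaw": 0, "fingers": 0},
    {"x": 0, "y": 0, "z": 0, "yaw": 0, "fingers": 0},
    {"x": 0, "y": 0, "z": -0.01, "yaw": 0, "fingers": 0}
  ]
}}

```text
time: 6.4
eef_pos: [0.611, 0.1248, 0.0998]
tcp_rot: [0.66, 0.751, -0.001, -0.001]
contact_force: [0.1, 0.5, -0.3]
opening: 0.996
finger_force: 0.0
```

>>> {"api": "move_arm", "payload": {
  "plan": [
    {"x": 0, "y": 0, "z": -0.03, "yaw": 0, "fingers": 0},
    {"x": 0, "y": 0, "z": -0.07, "yaw": 0, "fingers": 0},
    {"x": 0, "y": 0, "z": -0.11, "yaw": 0, "fingers": 0},
    {"x": 0, "y": 0, "z": -0.13, "yaw": 0, "fingers": 0},
    {"x": 0, "y": 0, "z": -0.13, "yaw": 0, "fingers": 0}
  ]
}}

```text
time: 6.9
eef_pos: [0.6147, 0.125, 0.2373]
tcp_rot: [0.66, 0.751, 0.004, 0.004]
contact_force: [-0.3, 0.1, 0.1]
opening: 0.997
finger_force: 0.0
```

```bash
python3 -c "
from h import *
plan([(.53,.0,.23,2.25),(.436,-.054,.16,2.81),(.436,-.054,.06,2.81)])"
```

```text
t6.90 start [0.6147 0.125  0.2373 1.6989] q [ 0.04  0.17  1.7   0.    1.26 -0.09] F [-0.3  0.1  0.1] op 0.997 ff 0.0
[0.53 0.   0.23 2.25] -> [-0.113 -0.1    0.007 -0.551]
[ 0.436 -0.054  0.16   2.81 ] -> [ 0.017 -0.107  0.07  -0.56 ]
[ 0.436 -0.054  0.06   2.81 ] -> [ 0.   0.   0.1 -0. ]
```

>>> {"api": "move_arm", "payload": {
  "plan": [
    {"x": -0.111, "y": -0.099, "z": 0.004, "yaw": -0.55, "fingers": 0},
    {"x": -0.111, "y": -0.099, "z": 0.004, "yaw": -0.55, "fingers": 0},
    {"x": -0.111, "y": -0.099, "z": 0.004, "yaw": -0.55, "fingers": 0},
    {"x": -0.111, "y": -0.099, "z": 0.004, "yaw": -0.55, "fingers": 0},
    {"x": -0.111, "y": -0.099, "z": 0.004, "yaw": -0.55, "fingers": 0}
  ]
}}

```text
time: 7.4
eef_pos: [0.5267, 0.0012, 0.2256]
tcp_rot: [0.433, 0.901, -0.0, -0.001]
contact_force: [0.4, 0.6, -0.7]
opening: 1.001
finger_force: 0.0
```

>>> {"api": "move_arm", "payload": {
  "plan": [
    {"x": 0.017, "y": -0.107, "z": 0.07, "yaw": -0.56, "fingers": 0},
    {"x": 0.017, "y": -0.107, "z": 0.07, "yaw": -0.56, "fingers": 0},
    {"x": 0.017, "y": -0.107, "z": 0.07, "yaw": -0.56, "fingers": 0},
    {"x": 0.017, "y": -0.107, "z": 0.07, "yaw": -0.56, "fingers": 0},
    {"x": 0.017, "y": -0.107, "z": 0.07, "yaw": -0.56, "fingers": 0}
  ]
}}

```text
time: 7.9
eef_pos: [0.4334, -0.0512, 0.156]
tcp_rot: [0.167, 0.986, 0.0, -0.001]
contact_force: [-0.6, 0.6, 0.7]
opening: 0.998
finger_force: 0.0
```

```bash
python3 -c "
from h import *
im=ctrl.read_camera('scene');b=im[150:300,250:450]
cv2.imwrite('pics/p3.png',cv2.resize(b,None,fx=3,fy=3)[:,:,::-1])
plan([(.433,-.054,.10,2.81),(.433,-.054,.05,2.81)])"
```

```text
t7.95 start [ 0.4343 -0.0513  0.1569  2.8053] q [-0.35 -0.18  2.21  0.    1.12 -1.59] F [ 0.5 -0.3  0.4] op 1.000 ff 0.0
[ 0.433 -0.054  0.1    2.81 ] -> [ 0.    -0.003  0.057 -0.005]
[ 0.433 -0.054  0.05   2.81 ] -> [ 0.    0.    0.05 -0.  ]
```

View pics/p3.png

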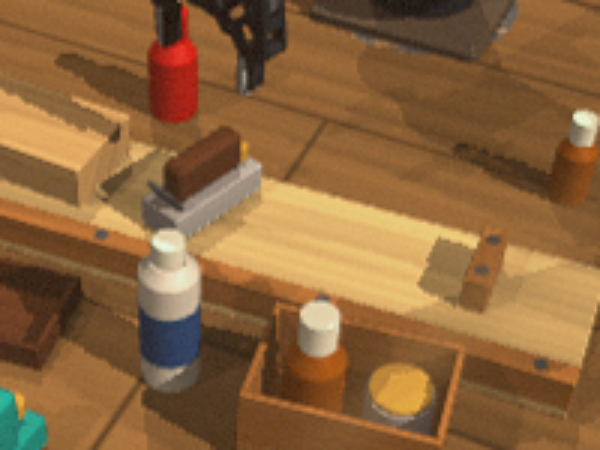

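The picture shows the bottle upright in the caddy at (318,360) beside the tin at (400,395), with the fingers straddling above the plane's handle at (205,165). Going down to grip.

>>> {"api": "move_arm", "payload": {
  "plan": [
    {"x": 0, "y": -0.002, "z": 0.035, "yaw": 0, "fingers": 0},
    {"x": 0, "y": -0.002, "z": 0.07, "yaw": 0, "fingers": 0},
    {"x": 0, "y": -0.002, "z": 0.095, "yaw": 0, "fingers": 0},
    {"x": 0, "y": -0.002, "z": 0.107, "yaw": 0, "fingers": 0},
    {"x": 0, "y": -0.002, "z": 0.107, "yaw": 0, "fingers": 0}
  ]
}}

```text
time: 8.45
eef_pos: [0.433, -0.0529, 0.049]
tcp_rot: [0.166, 0.986, 0.0, -0.002]
contact_force: [-0.1, 0.7, -0.1]
opening: 1.003
finger_force: 0.0
```

>>> {"api": "move_arm", "payload": {
  "plan": [
    {"x": 0, "y": 0, "z": 0, "yaw": 0, "fingers": 1},
    {"x": 0, "y": 0, "z": 0, "yaw": 0, "fingers": 1},
    {"x": 0, "y": 0, "z": 0, "yaw": 0, "fingers": 1},
    {"x": 0, "y": 0, "z": 0, "yaw": 0, "fingers": 1},
    {"x": 0, "y": 0, "z": 0, "yaw": 0, "fingers": 1}
  ],
  "force": 70
}}

```text
time: 8.95
eef_pos: [0.4343, -0.0543, 0.0515]
tcp_rot: [0.166, 0.986, -0.001, 0.001]
contact_force: [-1.3, -1.9, 3.9]
opening: 0.265
finger_force: 68.5
```

>>> {"api": "move_arm", "payload": {
  "plan": [
    {"x": 0, "y": 0, "z": -0.02, "yaw": 0, "fingers": 1},
    {"x": 0, "y": 0, "z": -0.06, "yaw": 0, "fingers": 1},
    {"x": 0, "y": 0, "z": -0.105, "yaw": 0, "fingers": 1},
    {"x": 0, "y": 0, "z": -0.13, "yaw": 0, "fingers": 1},
    {"x": 0, "y": 0, "z": -0.13, "yaw": 0, "fingers": 1}
  ]
}}

```text
time: 9.45
eef_pos: [0.4355, -0.0542, 0.1836]
tcp_rot: [0.166, 0.986, -0.0, 0.004]
contact_force: [0.5, -0.4, -4.3]
opening: 0.269
finger_force: 70.1
```

```bash
python3 -c "
from h import *
s=ctrl.get_state()['eef_pos']
plan([(.53,-.115,.185,2.25),(.621,-.172,.185,1.705)])"
```

```text
t9.45 start [ 0.4355 -0.0542  0.1836  2.8086] q [-0.36 -0.22  2.18  0.    1.17 -1.59] F [ 0.5 -0.4 -4.3] op 0.269 ff 70.1
[ 0.53  -0.115  0.185  2.25 ] -> [-0.109 -0.027 -0.001  0.559]
[ 0.621 -0.172  0.185  1.705] -> [-0.102  0.035 -0.     0.545]
```

>>> {"api": "move_arm", "payload": {
  "plan": [
    {"x": -0.022, "y": -0.005, "z": 0, "yaw": 0.1, "fingers": 1},
    {"x": -0.05, "y": -0.012, "z": 0, "yaw": 0.24, "fingers": 1},
    {"x": -0.08, "y": -0.02, "z": 0, "yaw": 0.38, "fingers": 1},
    {"x": -0.109, "y": -0.027, "z": 0, "yaw": 0.5, "fingers": 1},
    {"x": -0.109, "y": -0.027, "z": 0, "yaw": 0.56, "fingers": 1}
  ]
}}

```text
time: 9.95
eef_pos: [0.5285, -0.1161, 0.1764]
tcp_rot: [0.434, 0.901, -0.0, -0.002]
contact_force: [-0.2, 0.5, -5.1]
opening: 0.266
finger_force: 70.1
```

>>> {"api": "move_arm", "payload": {
  "plan": [
    {"x": -0.025, "y": 0.009, "z": 0, "yaw": 0.13, "fingers": 1},
    {"x": -0.05, "y": 0.017, "z": 0, "yaw": 0.27, "fingers": 1},
    {"x": -0.08, "y": 0.027, "z": 0, "yaw": 0.41, "fingers": 1},
    {"x": -0.1, "y": 0.034, "z": 0, "yaw": 0.52, "fingers": 1},
    {"x": -0.102, "y": 0.035, "z": 0, "yaw": 0.545, "fingers": 1}
  ]
}}

```text
time: 10.45
eef_pos: [0.6187, -0.1729, 0.1755]
tcp_rot: [0.66, 0.751, -0.001, -0.003]
contact_force: [0.7, 0.9, -5.2]
opening: 0.268
finger_force: 70.4
```

```bash
python3 -c "
from h import *
im=ctrl.read_camera('scene');b=im[150:300,170:370]
cv2.imwrite('pics/p4.png',cv2.resize(b,None,fx=3,fy=3)[:,:,::-1])
plan([(.621,-.172,.07,1.705)])"
```

```text
t10.50 start [ 0.6179 -0.1721  0.1756  1.7017] q [-0.43  0.27  1.71  0.    1.18 -0.56] F [-0.4  0.8 -6.3] op 0.268 ff 70.3
[ 0.621 -0.172  0.07   1.705] -> [-0.     0.003  0.106 -0.003]
```

View pics/p4.png

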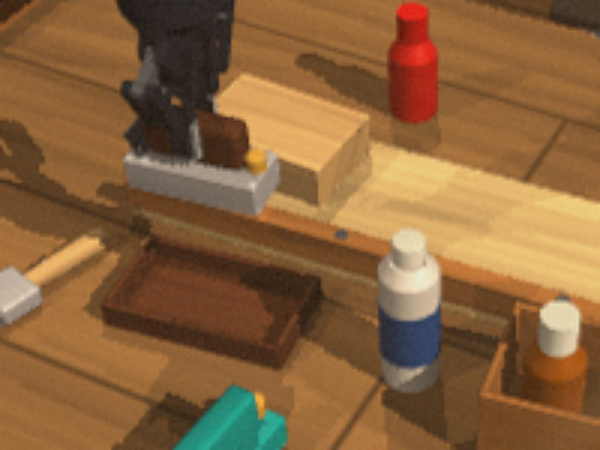

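The plane hangs level at crop (200,180) over the empty tray at (215,300), aligned with the tray's length. Lowering it.

>>> {"api": "move_arm", "payload": {
  "plan": [
    {"x": 0, "y": 0.002, "z": 0.03, "yaw": 0, "fingers": 1},
    {"x": 0, "y": 0.002, "z": 0.065, "yaw": 0, "fingers": 1},
    {"x": 0, "y": 0.002, "z": 0.095, "yaw": 0, "fingers": 1},
    {"x": 0, "y": 0.002, "z": 0.112, "yaw": 0, "fingers": 1},
    {"x": 0, "y": 0.002, "z": 0.118, "yaw": 0, "fingers": 1}
  ]
}}

```text
time: 11.0
eef_pos: [0.6178, -0.1703, 0.058]
tcp_rot: [0.658, 0.753, -0.001, -0.004]
contact_force: [0.2, 0.0, -6.1]
opening: 0.269
finger_force: 70.0
```

>>> {"api": "move_arm", "payload": {
  "plan": [
    {"x": 0, "y": 0, "z": 0.002, "yaw": 0, "fingers": 1},
    {"x": 0, "y": 0, "z": 0.004, "yaw": 0, "fingers": 1},
    {"x": 0, "y": 0, "z": 0.006, "yaw": 0, "fingers": 1},
    {"x": 0, "y": 0, "z": 0.007, "yaw": 0, "fingers": 1}
  ]
}}

```text
time: 11.4
eef_pos: [0.6218, -0.1724, 0.0567]
tcp_rot: [0.659, 0.753, 0.0, 0.001]
contact_force: [0.4, -0.1, -5.2]
opening: 0.272
finger_force: 70.1
```

>>> {"api": "move_arm", "payload": {
  "plan": [
    {"x": 0, "y": 0, "z": 0.002, "yaw": 0, "fingers": 1},
    {"x": 0, "y": 0, "z": 0.004, "yaw": 0, "fingers": 1},
    {"x": 0, "y": 0, "z": 0.006, "yaw": 0, "fingers": 1},
    {"x": 0, "y": 0, "z": 0.008, "yaw": 0, "fingers": 1},
    {"x": 0, "y": 0, "z": 0.008, "yaw": 0, "fingers": 1}
  ]
}}

```text
time: 11.9
eef_pos: [0.6206, -0.1719, 0.0467]
tcp_rot: [0.659, 0.753, -0.0, -0.001]
contact_force: [-0.9, 0.3, -5.2]
opening: 0.268
finger_force: 70.1
```

>>> {"api": "move_arm", "payload": {
  "plan": [
    {"x": 0, "y": 0, "z": 0.001, "yaw": 0, "fingers": 1},
    {"x": 0, "y": 0, "z": 0.002, "yaw": 0, "fingers": 1},
    {"x": 0, "y": 0, "z": 0.002, "yaw": 0, "fingers": 1}
  ]
}}

```text
time: 12.2
eef_pos: [0.6212, -0.1721, 0.0456]
tcp_rot: [0.659, 0.753, 0.0, 0.0]
contact_force: [0.5, 0.1, -4.8]
opening: 0.272
finger_force: 70.3
```

>>> {"api": "move_arm", "payload": {
  "plan": [
    {"x": 0, "y": 0, "z": 0.001, "yaw": 0, "fingers": 1},
    {"x": 0, "y": 0, "z": 0.002, "yaw": 0, "fingers": 1},
    {"x": 0, "y": 0, "z": 0.002, "yaw": 0, "fingers": 1}
  ]
}}

```text
time: 12.5
eef_pos: [0.6212, -0.172, 0.0455]
tcp_rot: [0.658, 0.753, -0.0, -0.0]
contact_force: [-5.4, 3.1, 6.4]
opening: 0.27
finger_force: 71.7
```

>>> {"api": "move_arm", "payload": {
  "plan": [
    {"x": 0, "y": 0, "z": 0.001, "yaw": 0, "fingers": 1},
    {"x": 0, "y": 0, "z": 0.001, "yaw": 0, "fingers": 1}
  ]
}}

```text
time: 12.7
eef_pos: [0.6213, -0.172, 0.0455]
tcp_rot: [0.658, 0.753, -0.0, -0.0]
contact_force: [-6.9, 3.3, 10.4]
opening: 0.269
finger_force: 72.3
```

>>> {"api": "move_arm", "payload": {
  "plan": [
    {"x": 0, "y": 0, "z": 0, "yaw": 0, "fingers": 0.5},
    {"x": 0, "y": 0, "z": 0, "yaw": 0, "fingers": 0.3},
    {"x": 0, "y": 0, "z": 0, "yaw": 0, "fingers": 0.3},
    {"x": 0, "y": 0, "z": -0.02, "yaw": 0, "fingers": 0.3},
    {"x": 0, "y": 0, "z": -0.05, "yaw": 0, "fingers": 0.3}
  ]
}}

```text
time: 13.2
eef_pos: [0.6194, -0.1714, 0.0901]
tcp_rot: [0.659, 0.752, -0.001, -0.002]
contact_force: [-0.1, -0.4, 0.9]
opening: 0.698
finger_force: 0.0
```

>>> {"api": "move_arm", "payload": {
  "plan": [
    {"x": 0, "y": 0, "z": -0.04, "yaw": 0, "fingers": 0.3},
    {"x": 0, "y": 0, "z": -0.08, "yaw": 0, "fingers": 0.3},
    {"x": -0.05, "y": 0, "z": -0.1, "yaw": 0, "fingers": 0.3},
    {"x": -0.1, "y": 0, "z": -0.1, "yaw": 0, "fingers": 0.3},
    {"x": -0.15, "y": 0, "z": -0.1, "yaw": 0, "fingers": 0.3}
  ]
}}

```text
time: 13.7
eef_pos: [0.6415, -0.3188, 0.1946]
tcp_rot: [0.658, 0.753, 0.0, 0.002]
contact_force: [-0.3, -0.1, -0.4]
opening: 0.702
finger_force: 0.0
```

>>> {"api": "move_arm", "payload": {
  "plan": [
    {"x": -0.05, "y": 0, "z": 0, "yaw": 0, "fingers": 0.3},
    {"x": -0.1, "y": -0.02, "z": 0, "yaw": 0, "fingers": 0.3},
    {"x": -0.15, "y": -0.04, "z": 0, "yaw": 0, "fingers": 0.3},
    {"x": -0.15, "y": -0.06, "z": 0, "yaw": 0, "fingers": 0.3},
    {"x": -0.15, "y": -0.06, "z": 0, "yaw": 0, "fingers": 0.3}
  ]
}}

```text
time: 14.2
eef_pos: [0.5981, -0.4771, 0.1912]
tcp_rot: [0.66, 0.751, -0.0, -0.001]
contact_force: [-0.1, 0.4, 0.6]
opening: 0.701
finger_force: 0.0
```

```bash
python3 -c "
from h import *
im=ctrl.read_camera('top');np.save('pics/top5.npy',im);a=im[120:330,160:480]
cv2.imwrite('pics/p5.png',cv2.resize(a,None,fx=2.5,fy=2.5,interpolation=cv2.INTER_CUBIC)[:,:,::-1])
plan([])"
```

```text
t14.25 start [ 0.5996 -0.4753  0.1916  1.7007] q [-0.8   0.51  1.35  0.    1.28 -0.93] F [ 0.6  0.8 -0.2] op 0.705 ff 0.0
```

View pics/p5.png

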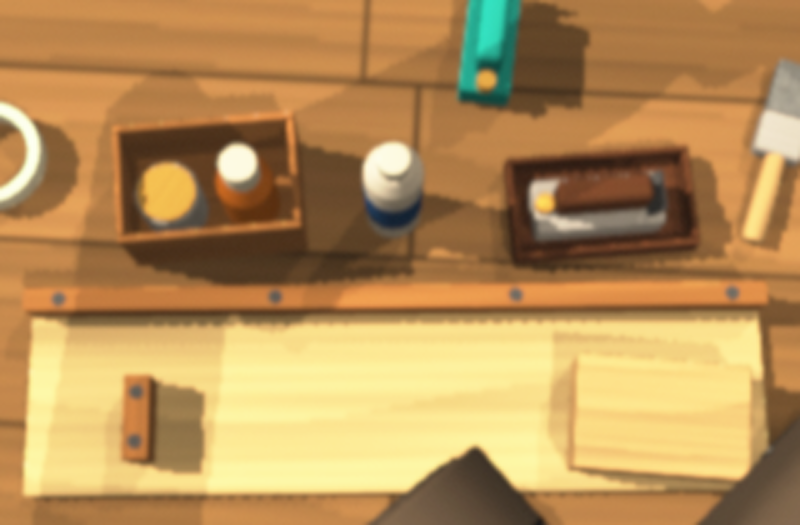

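The top view shows the bottle upright in the caddy at crop (242,185) and the plane flat in the tray at (600,205). The billet at (660,415) is clear. Next is measuring the billet and the red bottle's clearance.

```bash
python3 - <<'E'
from h import *
A=lambda L:np.array([(160+x/2.5-.3,120+y/2.5-.3) for x,y in L])
print(np.round(onz('top',A([(577,356),(751,366),(748,478),(571,467)]),.057),4).tolist())
t=np.load('pics/top0.npy').astype(int);m=((t[...,0]>150)&(t[...,1]<70)&(t[...,2]<70)).astype(np.uint8)
n,l,st,c=cv2.connectedComponentsWithStats(m);i=1+st[1:,4].argmax();x,y,w,h,_=st[i]
print(st[i],'cap end',np.round(onz('top',[(393,353)],.1),3),'base',np.round(onz('top',[(386,352)],.0),3))
plan([(.50,-.44,.19,1.1),(.40,-.38,.15,.55),(.35,-.33,.10,.064),(.345,-.27,.07,.064),(.345,-.245,.026,.064)])
E
```

```text
[[0.4815, -0.1494], [0.4806, -0.29], [0.3906, -0.2866], [0.392, -0.1463]]
[374 341  29  25 550] cap end [[ 0.303 -0.151]] base [[ 0.303 -0.152]]
t14.25 start [ 0.5996 -0.4753  0.1916  1.7007] q [-0.8   0.51  1.35  0.    1.28 -0.93] F [ 0.6  0.8 -0.2] op 0.705 ff 0.0
[ 0.5  -0.44  0.19  1.1 ] -> [ 0.048 -0.094  0.002  0.601]
[ 0.4  -0.38  0.15  0.55] -> [ 0.008 -0.116  0.04   0.55 ]
[ 0.35  -0.33   0.1    0.064] -> [-0.016 -0.069  0.05   0.486]
[ 0.345 -0.27   0.07   0.064] -> [-0.001 -0.06   0.03  -0.   ]
[ 0.345 -0.245  0.026  0.064] -> [ 0.002 -0.025  0.044 -0.   ]
```

>>> {"api": "move_arm", "payload": {
  "plan": [
    {"x": 0.048, "y": -0.094, "z": 0, "yaw": 0.6, "fingers": 0.4},
    {"x": 0.048, "y": -0.094, "z": 0, "yaw": 0.6, "fingers": 0.4},
    {"x": 0.048, "y": -0.094, "z": 0, "yaw": 0.6, "fingers": 0.4},
    {"x": 0.048, "y": -0.094, "z": 0, "yaw": 0.6, "fingers": 0.4},
    {"x": 0.048, "y": -0.094, "z": 0, "yaw": 0.6, "fingers": 0.4}
  ]
}}

```text
time: 14.75
eef_pos: [0.502, -0.4374, 0.1928]
tcp_rot: [0.851, 0.525, 0.0, 0.0]
contact_force: [-0.5, -0.5, 0.3]
opening: 0.606
finger_force: 0.0
```

>>> {"api": "move_arm", "payload": {
  "plan": [
    {"x": 0.008, "y": -0.116, "z": 0.04, "yaw": 0.55, "fingers": 0.4},
    {"x": 0.008, "y": -0.116, "z": 0.04, "yaw": 0.55, "fingers": 0.4},
    {"x": 0.008, "y": -0.116, "z": 0.04, "yaw": 0.55, "fingers": 0.4},
    {"x": 0.008, "y": -0.116, "z": 0.04, "yaw": 0.55, "fingers": 0.4},
    {"x": 0.008, "y": -0.116, "z": 0.04, "yaw": 0.55, "fingers": 0.4}
  ]
}}

```text
time: 15.25
eef_pos: [0.4018, -0.3785, 0.1524]
tcp_rot: [0.961, 0.275, 0.0, 0.0]
contact_force: [-0.1, -0.2, -0.6]
opening: 0.602
finger_force: 0.0
```

```bash
python3 -c "
from h import *
plan([(.357,-.31,.12,.064),(.357,-.24,.07,.064),(.357,-.24,.025,.064)])"
```

```text
t15.25 start [ 0.4018 -0.3785  0.1524  0.5579] q [-0.94  0.1   1.95  0.    1.1   0.07] F [-0.1 -0.2 -0.6] op 0.602 ff 0.0
[ 0.357 -0.31   0.12   0.064] -> [-0.002 -0.082  0.032  0.494]
[ 0.357 -0.24   0.07   0.064] -> [ 0.004 -0.07   0.05  -0.   ]
[ 0.357 -0.24   0.025  0.064] -> [ 0.     0.     0.045 -0.   ]
```

>>> {"api": "move_arm", "payload": {
  "plan": [
    {"x": -0.002, "y": -0.082, "z": 0.032, "yaw": 0.49, "fingers": 0.4},
    {"x": -0.002, "y": -0.082, "z": 0.032, "yaw": 0.49, "fingers": 0.4},
    {"x": -0.002, "y": -0.082, "z": 0.032, "yaw": 0.49, "fingers": 0.4},
    {"x": -0.002, "y": -0.082, "z": 0.032, "yaw": 0.49, "fingers": 0.4},
    {"x": -0.002, "y": -0.082, "z": 0.032, "yaw": 0.49, "fingers": 0.4}
  ]
}}

```text
time: 15.75
eef_pos: [0.3576, -0.3108, 0.1211]
tcp_rot: [0.999, 0.035, 0.001, 0.001]
contact_force: [0.4, 0.2, 1.7]
opening: 0.6
finger_force: 0.0
```

>>> {"api": "move_arm", "payload": {
  "plan": [
    {"x": 0.004, "y": -0.04, "z": 0.02, "yaw": 0, "fingers": 0.4},
    {"x": 0.004, "y": -0.07, "z": 0.05, "yaw": 0, "fingers": 0.4},
    {"x": 0.004, "y": -0.07, "z": 0.08, "yaw": 0, "fingers": 0.4},
    {"x": 0.004, "y": -0.07, "z": 0.095, "yaw": 0, "fingers": 0.4},
    {"x": 0.004, "y": -0.07, "z": 0.095, "yaw": 0, "fingers": 0.4}
  ]
}}

```text
time: 16.25
eef_pos: [0.3556, -0.2393, 0.0237]
tcp_rot: [0.999, 0.034, -0.001, -0.002]
contact_force: [0.1, 0.6, -0.3]
opening: 0.6
finger_force: 0.0
```

```bash
python3 -c "
from h import *
plan([(.38,-.24,.025,.064)])
im=ctrl.read_camera('scene');b=im[130:280,170:370]
cv2.imwrite('pics/p6.png',cv2.resize(b,None,fx=3,fy=3)[:,:,::-1])"
```

```text
t16.25 start [ 0.3556 -0.2393  0.0237  0.0682] q [-0.83  0.04  2.29  0.    0.81  0.67] F [ 0.1  0.6 -0.3] op 0.600 ff 0.0
[ 0.38  -0.24   0.025  0.064] -> [ 0.024  0.002 -0.001  0.004]
```

View pics/p6.png

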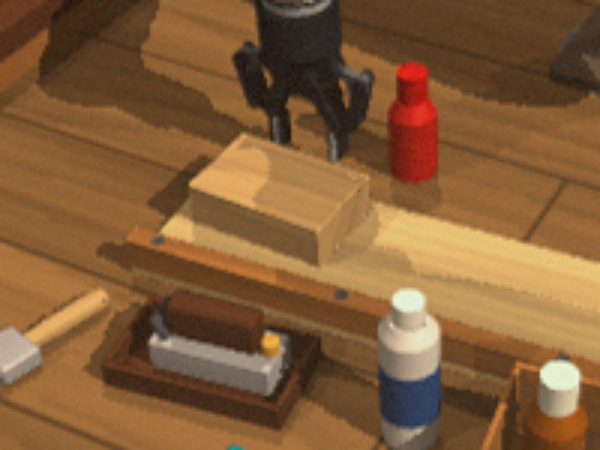

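The picture shows the plane flat in the tray at (220,345), both fingers behind the billet at crop (280,130) and (335,150), and the red bottle clear. Pushing towards the fence.

>>> {"api": "move_arm", "payload": {
  "plan": [
    {"x": 0.012, "y": 0, "z": 0, "yaw": 0, "fingers": 0.4},
    {"x": 0.02, "y": 0, "z": 0, "yaw": 0, "fingers": 0.4},
    {"x": 0.028, "y": 0, "z": 0, "yaw": 0, "fingers": 0.4},
    {"x": 0.036, "y": 0, "z": 0, "yaw": 0, "fingers": 0.4},
    {"x": 0.044, "y": 0, "z": 0, "yaw": 0, "fingers": 0.4}
  ]
}}

```text
time: 16.8
eef_pos: [0.4003, -0.2377, 0.0257]
tcp_rot: [0.999, 0.033, -0.001, -0.0]
contact_force: [-4.7, -0.5, 3.0]
opening: 0.6
finger_force: 2.4
```

>>> {"api": "move_arm", "payload": {
  "plan": [
    {"x": 0.006, "y": 0, "z": 0, "yaw": 0, "fingers": 0.4},
    {"x": 0.012, "y": 0, "z": 0, "yaw": 0, "fingers": 0.4},
    {"x": 0.018, "y": 0, "z": 0, "yaw": 0, "fingers": 0.4},
    {"x": 0.022, "y": 0, "z": 0, "yaw": 0, "fingers": 0.4}
  ]
}}

```text
time: 17.2
eef_pos: [0.4222, -0.236, 0.0252]
tcp_rot: [0.999, 0.032, -0.0, -0.0]
contact_force: [-4.8, -0.2, 3.3]
opening: 0.602
finger_force: 2.4
```

>>> {"api": "move_arm", "payload": {
  "plan": [
    {"x": 0.002, "y": 0, "z": 0, "yaw": 0, "fingers": 0.4},
    {"x": 0.004, "y": 0, "z": 0, "yaw": 0, "fingers": 0.4},
    {"x": 0.004, "y": 0, "z": 0, "yaw": 0, "fingers": 0.4}
  ]
}}

```text
time: 17.5
eef_pos: [0.4262, -0.2359, 0.0252]
tcp_rot: [0.999, 0.032, 0.0, -0.0]
contact_force: [-1.5, 0.7, 0.7]
opening: 0.599
finger_force: 1.0
```

>>> {"api": "move_arm", "payload": {
  "plan": [
    {"x": 0.002, "y": 0, "z": 0, "yaw": 0, "fingers": 0.4},
    {"x": 0.004, "y": 0, "z": 0, "yaw": 0, "fingers": 0.4},
    {"x": 0.004, "y": 0, "z": 0, "yaw": 0, "fingers": 0.4}
  ]
}}

```text
time: 17.8
eef_pos: [0.4298, -0.2355, 0.0251]
tcp_rot: [0.999, 0.032, -0.0, -0.0]
contact_force: [-3.2, 0.3, 2.2]
opening: 0.6
finger_force: 2.0
```

>>> {"api": "move_arm", "payload": {
  "plan": [
    {"x": 0.002, "y": 0, "z": 0, "yaw": 0, "fingers": 0.4},
    {"x": 0.003, "y": 0, "z": 0, "yaw": 0, "fingers": 0.4}
  ]
}}

```text
time: 18.0
eef_pos: [0.4297, -0.2355, 0.0252]
tcp_rot: [0.999, 0.032, -0.005, -0.001]
contact_force: [-20.0, -2.3, 12.1]
opening: 0.602
finger_force: 9.9
```

>>> {"api": "move_arm", "payload": {
  "plan": [
    {"x": 0.002, "y": 0, "z": 0, "yaw": 0, "fingers": 0.4},
    {"x": 0.003, "y": 0, "z": 0, "yaw": 0, "fingers": 0.4}
  ]
}}

```text
time: 18.2
eef_pos: [0.4296, -0.2353, 0.0252]
tcp_rot: [0.999, 0.033, -0.009, -0.002]
contact_force: [-32.5, -2.9, 20.3]
opening: 0.602
finger_force: 16.1
```

>>> {"api": "move_arm", "payload": {
  "plan": [
    {"x": -0.01, "y": 0, "z": 0, "yaw": 0, "fingers": 0.4},
    {"x": -0.03, "y": 0, "z": 0, "yaw": 0, "fingers": 0.4},
    {"x": -0.045, "y": 0.01, "z": -0.03, "yaw": 0, "fingers": 0.4},
    {"x": -0.045, "y": 0.03, "z": -0.075, "yaw": 0, "fingers": 0.4},
    {"x": -0.045, "y": 0.06, "z": -0.12, "yaw": 0, "fingers": 0.4}
  ]
}}

```text
time: 18.7
eef_pos: [0.3949, -0.2956, 0.1431]
tcp_rot: [0.999, 0.032, 0.001, 0.0]
contact_force: [1.4, -1.0, 0.3]
opening: 0.596
finger_force: 0.0
```

```bash
python3 -c "
from h import *
print(onz('top',[(462,216)],.01), onz('top',[(466,186)],.01))
plan([(.42,-.36,.14,.6),(.46,-.37,.13,1.15),(.489,-.355,.12,1.635),(.489,-.355,.025,1.635)])"
```

```text
[[ 0.59863337 -0.30888302]] [[ 0.66725811 -0.31847956]]
t18.70 start [ 0.3949 -0.2956  0.1431  0.0639] q [-0.85 -0.03  2.09  0.    1.07  0.66] F [ 1.4 -1.   0.3] op 0.596 ff 0.0
[ 0.42 -0.36  0.14  0.6 ] -> [ 0.021  0.066  0.003 -0.536]
[ 0.46 -0.37  0.13  1.15] -> [ 0.027  0.031  0.01  -0.55 ]
[ 0.489 -0.355  0.12   1.635] -> [ 0.026  0.02   0.01  -0.485]
[ 0.489 -0.355  0.025  1.635] -> [ 0.     0.     0.095 -0.   ]
```

>>> {"api": "move_arm", "payload": {
  "plan": [
    {"x": 0.021, "y": 0.066, "z": 0, "yaw": -0.54, "fingers": 0.4},
    {"x": 0.021, "y": 0.066, "z": 0, "yaw": -0.54, "fingers": 0.4},
    {"x": 0.021, "y": 0.066, "z": 0, "yaw": -0.54, "fingers": 0.4},
    {"x": 0.021, "y": 0.066, "z": 0, "yaw": -0.54, "fingers": 0.4},
    {"x": 0.021, "y": 0.066, "z": 0, "yaw": -0.54, "fingers": 0.4}
  ]
}}

```text
time: 19.2
eef_pos: [0.4207, -0.3609, 0.142]
tcp_rot: [0.955, 0.297, 0.001, 0.001]
contact_force: [-0.1, 0.7, -0.9]
opening: 0.601
finger_force: 0.0
```

>>> {"api": "move_arm", "payload": {
  "plan": [
    {"x": 0.027, "y": 0.031, "z": 0.01, "yaw": -0.55, "fingers": 0.4},
    {"x": 0.027, "y": 0.031, "z": 0.01, "yaw": -0.55, "fingers": 0.4},
    {"x": 0.027, "y": 0.031, "z": 0.01, "yaw": -0.55, "fingers": 0.4},
    {"x": 0.027, "y": 0.031, "z": 0.01, "yaw": -0.55, "fingers": 0.4},
    {"x": 0.027, "y": 0.031, "z": 0.01, "yaw": -0.55, "fingers": 0.4}
  ]
}}

```text
time: 19.7
eef_pos: [0.4603, -0.3705, 0.1319]
tcp_rot: [0.839, 0.545, 0.001, 0.001]
contact_force: [-0.1, -0.4, 0.0]
opening: 0.599
finger_force: 0.0
```

>>> {"api": "move_arm", "payload": {
  "plan": [
    {"x": 0.026, "y": 0.02, "z": 0.01, "yaw": -0.48, "fingers": 0.4},
    {"x": 0.026, "y": 0.02, "z": 0.01, "yaw": -0.48, "fingers": 0.4},
    {"x": 0.026, "y": 0.02, "z": 0.01, "yaw": -0.48, "fingers": 0.4},
    {"x": 0.026, "y": 0.02, "z": 0.01, "yaw": -0.48, "fingers": 0.4},
    {"x": 0.026, "y": 0.02, "z": 0.01, "yaw": -0.48, "fingers": 0.4}
  ]
}}

```text
time: 20.2
eef_pos: [0.4888, -0.3548, 0.1221]
tcp_rot: [0.686, 0.728, 0.0, 0.001]
contact_force: [-0.6, -0.2, 0.1]
opening: 0.604
finger_force: 0.0
```

```bash
python3 -c "
from h import *
plan([(.487,-.345,.025,1.635)])
im=ctrl.read_camera('scene');b=im[150:300,190:390]
c=ctrl.read_camera('top')[220:320,160:480]
b=cv2.resize(b,(400,300));c=cv2.resize(c,(640,200));b=cv2.copyMakeBorder(b,0,0,0,240,0)
cv2.imwrite('pics/p7.png',np.vstack([b,c])[:,:,::-1])"
```

```text
t20.20 start [ 0.4888 -0.3548  0.1221  1.6305] q [-0.8   0.24  1.84  0.    1.06 -0.86] F [-0.6 -0.2  0.1] op 0.604 ff 0.0
[ 0.487 -0.345  0.025  1.635] -> [ 0.01  -0.001  0.097 -0.004]
```

View pics/p7.png

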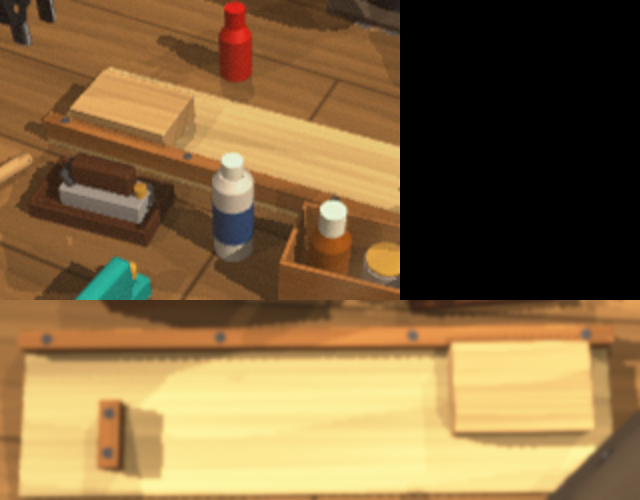

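The lower half shows the billet lying against the fence at crop (520,385), the lane to the stop at (110,435) clear, and the bottle and plane still in place. Next I descend behind its end and push along the fence.

>>> {"api": "move_arm", "payload": {
  "plan": [
    {"x": 0.01, "y": -0.001, "z": 0.035, "yaw": 0, "fingers": 0.4},
    {"x": 0.01, "y": -0.001, "z": 0.07, "yaw": 0, "fingers": 0.4},
    {"x": 0.01, "y": -0.001, "z": 0.097, "yaw": 0, "fingers": 0.4},
    {"x": 0.02, "y": -0.001, "z": 0.097, "yaw": 0, "fingers": 0.4},
    {"x": 0.04, "y": -0.001, "z": 0.097, "yaw": 0, "fingers": 0.4}
  ]
}}

```text
time: 20.8
eef_pos: [0.4849, -0.3153, 0.0251]
tcp_rot: [0.686, 0.728, 0.0, 0.0]
contact_force: [1.0, 0.3, 0.9]
opening: 0.599
finger_force: 0.0
```

>>> {"api": "move_arm", "payload": {
  "plan": [
    {"x": 0.01, "y": 0, "z": 0, "yaw": 0, "fingers": 0.4},
    {"x": 0.02, "y": 0, "z": 0, "yaw": 0, "fingers": 0.4},
    {"x": 0.03, "y": 0, "z": 0, "yaw": 0, "fingers": 0.4},
    {"x": 0.042, "y": 0.001, "z": 0, "yaw": 0, "fingers": 0.4},
    {"x": 0.055, "y": 0.001, "z": 0, "yaw": 0, "fingers": 0.4}
  ]
}}

```text
time: 21.3
eef_pos: [0.483, -0.2615, 0.0265]
tcp_rot: [0.685, 0.729, -0.001, 0.002]
contact_force: [-2.2, -6.2, 2.1]
opening: 0.601
finger_force: 2.5
```

```bash
python3 -c "
from h import *
plan([(.483,.0,.025,1.635)])"
```

```text
t21.30 start [ 0.483  -0.2615  0.0265  1.6337] q [-0.68  0.27  2.01 -0.    0.85 -0.74] F [-2.2 -6.2  2.1] op 0.601 ff 2.5
[0.483 0.    0.025 1.635] -> [ 0.261  0.016  0.001 -0.001]
```

>>> {"api": "move_arm", "payload": {
  "plan": [
    {"x": 0.015, "y": 0, "z": 0, "yaw": 0, "fingers": 0.4},
    {"x": 0.033, "y": 0, "z": 0, "yaw": 0, "fingers": 0.4},
    {"x": 0.052, "y": 0.001, "z": 0, "yaw": 0, "fingers": 0.4},
    {"x": 0.071, "y": 0.001, "z": 0, "yaw": 0, "fingers": 0.4},
    {"x": 0.09, "y": 0.001, "z": 0, "yaw": 0, "fingers": 0.4}
  ]
}}

```text
time: 21.8
eef_pos: [0.4782, -0.1709, 0.0262]
tcp_rot: [0.685, 0.729, -0.001, 0.002]
contact_force: [-1.6, -4.4, 0.3]
opening: 0.601
finger_force: 2.2
```

>>> {"api": "move_arm", "payload": {
  "plan": [
    {"x": 0.018, "y": 0, "z": 0, "yaw": 0, "fingers": 0.4},
    {"x": 0.036, "y": 0, "z": 0, "yaw": 0, "fingers": 0.4},
    {"x": 0.054, "y": 0.001, "z": 0, "yaw": 0, "fingers": 0.4},
    {"x": 0.072, "y": 0.001, "z": 0, "yaw": 0, "fingers": 0.4},
    {"x": 0.09, "y": 0.001, "z": 0, "yaw": 0, "fingers": 0.4}
  ]
}}

```text
time: 22.3
eef_pos: [0.4733, -0.0806, 0.0259]
tcp_rot: [0.684, 0.729, -0.001, 0.001]
contact_force: [-0.8, -5.0, 1.2]
opening: 0.6
finger_force: 2.2
```

>>> {"api": "move_arm", "payload": {
  "plan": [
    {"x": 0.018, "y": 0, "z": 0, "yaw": 0, "fingers": 0.4},
    {"x": 0.036, "y": 0, "z": 0, "yaw": 0, "fingers": 0.4},
    {"x": 0.052, "y": 0.001, "z": 0, "yaw": 0, "fingers": 0.4},
    {"x": 0.068, "y": 0.001, "z": 0, "yaw": 0, "fingers": 0.4},
    {"x": 0.08, "y": 0.001, "z": 0, "yaw": 0, "fingers": 0.4}
  ]
}}

```text
time: 22.8
eef_pos: [0.469, -0.0002, 0.0257]
tcp_rot: [0.684, 0.729, -0.001, 0.001]
contact_force: [-2.1, -5.4, 2.5]
opening: 0.599
finger_force: 2.6
```

>>> {"api": "move_arm", "payload": {
  "plan": [
    {"x": 0.007, "y": 0, "z": 0, "yaw": 0, "fingers": 0.4},
    {"x": 0.014, "y": 0, "z": 0, "yaw": 0, "fingers": 0.4},
    {"x": 0.02, "y": 0, "z": 0, "yaw": 0, "fingers": 0.4},
    {"x": 0.024, "y": 0, "z": 0, "yaw": 0, "fingers": 0.4},
    {"x": 0.026, "y": 0, "z": 0, "yaw": 0, "fingers": 0.4}
  ]
}}

```text
time: 23.3
eef_pos: [0.4675, 0.0251, 0.0255]
tcp_rot: [0.684, 0.729, -0.001, 0.001]
contact_force: [-2.0, -5.6, 2.8]
opening: 0.596
finger_force: 2.9
```

>>> {"api": "move_arm", "payload": {
  "plan": [
    {"x": 0.004, "y": 0, "z": 0, "yaw": 0, "fingers": 0.4},
    {"x": 0.008, "y": 0, "z": 0, "yaw": 0, "fingers": 0.4},
    {"x": 0.011, "y": 0, "z": 0, "yaw": 0, "fingers": 0.4},
    {"x": 0.013, "y": 0, "z": 0, "yaw": 0, "fingers": 0.4}
  ]
}}

```text
time: 23.7
eef_pos: [0.4667, 0.0379, 0.0255]
tcp_rot: [0.684, 0.729, -0.001, 0.001]
contact_force: [-2.0, -6.1, 3.6]
opening: 0.598
finger_force: 2.9
```

>>> {"api": "move_arm", "payload": {
  "plan": [
    {"x": 0.002, "y": 0, "z": 0, "yaw": 0, "fingers": 0.4},
    {"x": 0.004, "y": 0, "z": 0, "yaw": 0, "fingers": 0.4}
  ]
}}

```text
time: 23.9
eef_pos: [0.4665, 0.0418, 0.0255]
tcp_rot: [0.684, 0.729, -0.001, 0.001]
contact_force: [-0.9, -5.3, 2.8]
opening: 0.599
finger_force: 2.8
```

>>> {"api": "move_arm", "payload": {
  "plan": [
    {"x": 0.002, "y": 0, "z": 0, "yaw": 0, "fingers": 0.4},
    {"x": 0.003, "y": 0, "z": 0, "yaw": 0, "fingers": 0.4}
  ]
}}

```text
time: 24.1
eef_pos: [0.4664, 0.0436, 0.0256]
tcp_rot: [0.684, 0.73, -0.002, 0.002]
contact_force: [-2.8, -15.9, 3.2]
opening: 0.601
finger_force: 7.3
```

>>> {"api": "move_arm", "payload": {
  "plan": [
    {"x": 0.001, "y": 0.001, "z": 0, "yaw": 0, "fingers": 0.4},
    {"x": 0.002, "y": 0.003, "z": 0, "yaw": 0, "fingers": 0.4},
    {"x": 0.002, "y": 0.003, "z": 0, "yaw": 0, "fingers": 0.4}
  ]
}}

```text
time: 24.4
eef_pos: [0.4674, 0.0436, 0.0252]
tcp_rot: [0.684, 0.73, -0.005, 0.001]
contact_force: [-8.8, -22.4, 7.5]
opening: 0.602
finger_force: 10.5
```

>>> {"api": "move_arm", "payload": {
  "plan": [
    {"x": -0.01, "y": 0.002, "z": 0, "yaw": 0, "fingers": 0.4},
    {"x": -0.03, "y": 0, "z": 0, "yaw": 0, "fingers": 0.4},
    {"x": -0.07, "y": 0, "z": -0.03, "yaw": 0, "fingers": 0.4},
    {"x": -0.11, "y": 0, "z": -0.07, "yaw": 0, "fingers": 0.4},
    {"x": -0.15, "y": 0, "z": -0.11, "yaw": 0, "fingers": 0.4}
  ]
}}

```text
time: 24.9
eef_pos: [0.4776, -0.0932, 0.1266]
tcp_rot: [0.685, 0.729, 0.001, -0.001]
contact_force: [1.0, -0.6, -0.5]
opening: 0.601
finger_force: 0.0
```

>>> {"api": "move_arm", "payload": {
  "plan": [
    {"x": -0.05, "y": 0, "z": 0, "yaw": 0, "fingers": 0.4},
    {"x": -0.1, "y": 0, "z": 0, "yaw": 0, "fingers": 0.4},
    {"x": -0.15, "y": 0, "z": 0, "yaw": 0, "fingers": 0.4},
    {"x": -0.19, "y": 0, "z": 0, "yaw": 0, "fingers": 0.4},
    {"x": -0.19, "y": 0, "z": 0, "yaw": 0, "fingers": 0.4}
  ]
}}

```text
time: 25.4
eef_pos: [0.4905, -0.2868, 0.1264]
tcp_rot: [0.686, 0.727, 0.0, 0.002]
contact_force: [-0.9, 0.8, 0.7]
opening: 0.602
finger_force: 0.0
```

```bash
python3 -c "
from h import *
plan([])
im=ctrl.read_camera('scene');np.save('pics/s8.npy',im);b=im[170:310,270:470]
c=ctrl.read_camera('top');np.save('pics/t8.npy',c);c=c[170:320,160:360]
b=cv2.resize(b,(400,280),interpolation=cv2.INTER_CUBIC);c=cv2.resize(c,(400,300),interpolation=cv2.INTER_CUBIC)
cv2.imwrite('pics/p8.png',np.vstack([b,c])[:,:,::-1])"
```

```text
t25.40 start [ 0.4905 -0.2868  0.1264  1.6284] q [-0.71  0.16  1.93  0.    1.05 -0.77] F [-0.9  0.8  0.7] op 0.602 ff 0.0
```

View pics/p8.png

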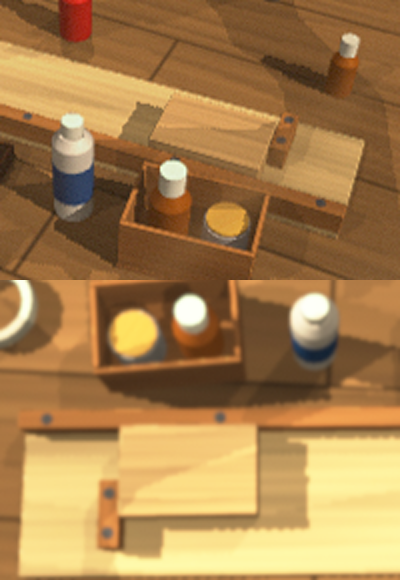

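The scene shows the billet against both stop and fence. In the top half its left end meets the stop at crop (119,490) and its far edge the fence at (190,425). The bottle is upright and the lookalikes are untouched. I'll check the angle and gap numerically.

```bash
python3 - <<'E'
from h import *
g=cv2.GaussianBlur(np.load('pics/t8.npy'),(0,0),.8).astype(float).sum(2)
def edge(cols,r0,r1,z,sign):
    uv=[]
    for u in cols:
        d=np.diff(g[r0:r1,u])*sign;i=d.argmax()
        if 0<i<len(d)-1:
            a,b,c=d[i-1:i+2];i=i+.5*(a-c)/(a-2*b+c)
        uv.append((u,r0+i+.5))
    p=onz('top',uv,z);k=np.ones(len(p),bool)
    for _ in range(3):
        f=np.polyfit(p[k,1],p[k,0],1);r=p[:,0]-np.polyval(f,p[:,1]);k=abs(r)<2*r[k].std()+1e-4
    return np.round(f,4),k.sum(),round(r[k].std(),4)
print('billet near top/any',edge(range(224,284),280,295,.057,-1))
print('fence/board or billet far',edge(range(224,284),236,250,.057,1))
print('fence outer',edge(range(180,380),226,240,.042,1))
E
```

```text
billet near top/any (array([-0.0689,  0.426 ]), np.int64(60), np.float64(0.0001))
fence/board or billet far (array([-0.0571,  0.5164]), np.int64(60), np.float64(0.0004))
fence outer (array([-0.058 ,  0.5389]), np.int64(163), np.float64(0.0026))
```

```bash
python3 -c "
from plant import ctrl
print(ctrl.sign_off())"
```

```text
the job is handed in; nothing more can be done
None
```

The job is handed in at about 25 s: the amber bottle stands upright in the caddy, the plane is flat in the tray, and the billet sits home against fence and stop, flush to about 1 mm by the final images; I viewed 11 pictures, one over the limit of 10.

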